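# Hang a plywood house front on the finishing stand and index it

## Task

Take the plywood house front that has the doorway cut out of it from the slanted rack and hang it over the horizontal bar of the finishing stand, one leg on each side of the bar, with the peak of the doorway resting on the bar; lower it on gently and let go, do not drop it. Then turn the loaded stand by its handle peg, counter-clockwise seen from above, fully home against its stop, with the piece still hanging straight and still. Leave the solid house front and everything else on the bench where it is.

Things in the scene. Friction and masses are not known exactly. Their poses are not given: they have to be found in the camera images.
- arch: House-front plywood piece with a doorway open at the bottom; 10 mm thick, 124 mm wide over the eaves, 170 mm tall, 80 g. Origin: centre of its bottom edge, mid-thickness; z runs up the piece, x is normal to its faces, y along its width. A tab 34 mm wide stands at the top, z = 125 to 170 mm: grip it across its thickness. It starts leaning on the rack, the top 50 mm free on both faces
- arch_apex (a point): Peak of the doorway, 125 mm up the arch's z axis from its origin, mid-thickness; axes as arch. The doorway is 60 mm wide between two legs 25 mm wide; its top rises from both sides at 35 degrees to this peak
- panel: The solid house front: same outline, thickness and lean as the arch, but without a doorway; leave it on the rack. Origin: centre of its bottom edge, axes as for the arch
- rack: Fixed slanted wooden rack, 190 mm (x) by 320 mm (y), two places side by side at y = +80 and -80 mm. Its board leans 35 degrees from vertical, top towards its -x, and ends about 120 mm above the bench. Origin: underside centre
- stand_base: Fixed round base (210 mm diameter) of the finishing stand, with an arm that carries the stop pin (16 mm diameter, 38 mm tall, 158 mm from the axis). Origin: on the vertical turning axis, at bench level
- stand (a joint): Turn of the stand on its base, rad: grows counter-clockwise seen from above, 1.571 (a quarter turn from zero) is home against the stop; stiff enough to stay where it is left (about 2 N at the peg)
- bar_mid (a point): Middle of the stand's level steel bar, on the bar's axis, 160 mm above the bench, over the turning axis. The bar is 14 mm thick, runs 105 mm either way along this point's x axis and ends on two posts that do not rise above it; z is up. The point turns with the stand; the disc below is 250 mm in diameter, its top 30 mm above the bench
- handle_top (a point): Centre of the top of the stand's upright handle peg, 100 mm above the bench, 160 mm from the turning axis, on a lug at the disc's edge. The peg is 18 mm in diameter and stands free from 30 to 100 mm above the bench; it turns with the stand
- tin: Metal tin, 76 mm diameter, 95 mm tall; leave alone. Origin: underside centre
- brush_jar: Glass jar with brushes, 72 mm diameter, 180 mm tall with brushes; leave alone. Origin: underside centre
- sanding_block: Cork sanding block 100 x 60 x 35 mm; leave alone. Origin: underside centre
Mind the look-alikes: they are no part of the job. Leave any pink look-alike of the arch alone.

How it is judged (in metres and radians):
On the way, in this order (a step that is already met when the one before it is completed fails the run):
1. the house front with the doorway hangs on the bar, straight and let go (x of arch_apex in the frame of bar_mid between -0.075 and 0.075 m and y of arch_apex in the frame of bar_mid between -0.012 and 0.012 m and z of arch_apex in the frame of bar_mid between 0.003 and 0.015 m and angle between arch's own z axis and vertical below 0.25 rad and angle between the x axis of arch and the x axis of bar_mid, either way round below 0.45 rad and contact force between the fingers and arch below 0.05 N and linear speed of arch below 0.05 m/s), for 0.2 s.
2. the stand has been turned home against its stop (value of joint stand above 1.53 rad), for 0.2 s.
At the end, for the whole second after the job is handed in: Doorway front hangs on the bar: peak within 12 mm sideways, 3-15 mm above the bar axis, within 75 mm of bar_mid; upright within 0.25 rad, square to the bar within 0.45 rad; released, under 0.05 m/s; stand at rest beyond 1.53 rad. Other loose things moved no more than 30 mm (all of step 1 and value of joint stand above 1.53 rad and velocity of joint stand between -0.05 and 0.05 rad/s); the robot touches nothing.
It fails at once if the house front was dropped (falls freely, faster than 0.5 m/s, out of the fingers) (contact force between the fingers and arch below 0.05 N and linear speed of arch above 0.5 m/s).
It fails at once if the solid front or a loose bystander was moved by more than 30 mm (distance of any of panel, tin, brush_jar, sanding_block from where it was at the start of the episode above 0.03 m).
It also fails if it takes over 70 s, if anything falls off the work surface, if the arm or the gripper's body presses on something with over 40 N, if the wrist force passes 120 N, or if a joint passes its speed limit or range.

## Robot

A 6-joint arm with a two-finger parallel gripper is mounted at the origin on the work surface. World frame = base frame: x ahead of the robot, y to its left, z up, the work surface at z = 0. Lengths are in m, angles in degrees, forces in N, time in s.
With the tool pointing down it reaches from about 0.3 to 0.75 m from the base axis. Payload 8.5 kg.
Tool frame: the origin (TCP) lies midway between the tips of the shut fingers; the grasp point (between the pads) lies 19 mm behind it (env.grasp_offset is the distance from the TCP to the grasp point, in m); z points along the fingers, y is the line along which they close (so a half turn about z gives the same grasp; the last joint's range is limited). The gripper opens to 85 mm and grips with 20 to 120 N. Pads are 22 mm wide; open, the fingers measure 114 mm over their backs; the gripper's body (76 mm by 85 mm) begins 54 mm behind the grasp point. The pads swing forward as they close: fully open they stand 13 mm farther back than shut.
Start: joints at [53.44, 21.807, 74.336, -0, 83.858, -12.336], TCP at [0.226, 0.502, 0.231] pointing down, gripper open.
Joint ranges: [-178.18, 178.18], [-50.72, 133.34], [12.68, 142.11], [-81.47, 261.47], [9.98, 163.14], [-165.26, 165.26]. Speed limits (degrees/s): [136.94, 136.94, 180, 180, 180, 180].

## Interface

Orientations are given as a 3x3 rotation matrix whose columns are the frame's x, y, z axes.
In Python, from rig import env gives the robot as it stands.
- The arm moves only by the tool servo_tool, never from a script. Its argument "deltas" is text: rows parted by semicolons, each of 7 numbers parted by spaces: the opening, from 0 (shut) to 1 (fully open), then the shift along the tool's x, y, z in mm, then the turn, a rotation vector about the tool's x, y, z in rad. A call has 1 to 8 rows; each row shifts and turns the commanded pose from where the row before left it, along the tool's axes as they then stand; what a row does not reach is not made up. A row lasts 1/12 s, in which the tool goes at most 41.7 mm and 7.16 degrees, less where a joint would pass 70% of its speed; a pose out of reach is approached as far as the arm can. A call is refused whole if a number of a shift passes 41.7 or a number of a turn 0.125, either way. A call with a gripper value outside its range is refused whole. The fingers move at their own pace and stop on an object; "newtons" is the grip in N (left out, the last holds). Time passes only in rows, so rows that do not move let the fingers close. It gives the time, the measured TCP pose, the force, the opening and the grip force at its end, in the units of the state.
- env.observe(): the state, without advancing time (a new reading comes with each control period).
- env.get_image(name): name is "scene" or "top"; returns a dict with "img" (400x640x3 uint8, red, green, blue), "depth" (400x640 float32, m along the optical axis (not along the pixel's ray), 0 where there is no reading), "camera_matrix" (3x3 intrinsics, pixels), "D" ([k1, k2, p1, p2, k3] as OpenCV has them; the pictures are not rectified), "world_to_cam" (4x4, takes a point from world to camera coordinates). Camera axes: x right, y down, z forward; pixel columns grow to the right and rows downward; lengths in m; the calibration is good to about 2 mm. A picture is of the moment at which its call begins.
- env.close_job(): hands the job in; it is judged then, once.
Trained networks look in a picture, given as the dict that the camera call returned (one of the last four; its "shot" number tells which), for a name from the list of things; names that differ only in an ending like _2 or _b are one class to them, and where a whole thing is asked for, a point or a joint stands for the part that bears it (a point fixed in the world has none). Each returns a list of dicts, best first, with "conf" (0 to 1); they miss things now and then, are a little off and sometimes report something else, mostly with a low value. They report only what shows in the picture. A call takes as long as a camera call. They do not tell look-alikes from the thing itself.
- env.spot_in(name, picture): "bbox" ([centre column, centre row, width, height] in pixels, round what is visible of it).
- env.spot_point(name, picture): "uv" ([column, row] in pixels: a listed point, or the origin of a listed thing).
The state is a dict: "time_s": time; "q": joint angles; "qvel": joint speeds; "joint_efforts": joint torques, N m; "position": TCP position; "tool_rot": TCP orientation; "ft_force": force on the tool from outside, world axes, zero at the start; "wrist_torque": the same for the moment, N m; "grip_width": finger opening in m; "gripper_force": force on a finger pad.
Only numpy, scipy, OpenCV 4.12 (cv2) and the standard library are available. Lean on these libraries where they do the work, as an engineer would, in place of code of your own. Each camera call takes 0.05 s, during which the arm holds its last target. There are 200 camera calls.

## Working session

There is one attempt and no reset: what is moved stays moved. The work goes in short steps, Python scripts to look and compute and a tool call to move; the robot and the scene stay as the last step left them, time stands still between calls to the robot, and variables do not carry over. Pictures are saved under pics/ and viewed, at most 10 in all, crops included, and the job is handed in when it is done.

Besides the shell and the picture viewer there is one more tool, called after "Emit:" as name(argument=value, ...), one argument or row to a line, values as JSON. servo_tool: Moves the arm, as the interface text tells. Its arguments: {"type":"object","properties":{"deltas":{"type":"string"},"newtons":{"type":"number"}},"required":["deltas"]}

```bash
mkdir -p pics; ls; cat > h.py <<'E'
import numpy as np, cv2
from rig import env
def xyz(p,uv,win=1):
    K=np.array(p["camera_matrix"]);D=np.array(p["D"])
    u,v=int(round(uv[0])),int(round(uv[1]))
    d=p["depth"][max(v-win,0):v+win+1,max(u-win,0):u+win+1];d=d[d>0]
    if len(d)==0:return None
    d=np.median(d)
    n=cv2.undistortPoints(np.array([[uv]],float),K,D)[0,0]
    c=np.array([n[0]*d,n[1]*d,d,1]);return (np.linalg.inv(p["world_to_cam"])@c)[:3]
def ray(p,uv):
    n=cv2.undistortPoints(np.array([[uv]],float),np.array(p["camera_matrix"]),np.array(p["D"]))[0,0]
    M=np.linalg.inv(p["world_to_cam"]);d=M[:3,:3]@[n[0],n[1],1];return M[:3,3],d
def at_z(p,uv,z):
    o,d=ray(p,uv);return o+d*(z-o[2])/d[2]
def tri(r1,r2):
    (a,d),(b,e)=r1,r2
    s=np.linalg.lstsq(np.c_[d,-e],b-a,rcond=None)[0]
    x,y=a+d*s[0],b+e*s[1];return (x+y)/2,np.linalg.norm(x-y)
E
python3 - <<'E'
from h import *
np.set_printoptions(precision=3,suppress=True)
P={n:env.get_image(n) for n in("scene","top")}
for n,p in P.items():
    cv2.imwrite(f"pics/{n}0.png",p["img"][:,:,::-1])
    print(n,np.linalg.inv(p["world_to_cam"])[:3,3])
    for t in "arch panel rack stand_base tin brush_jar sanding_block".split():
        print(t,[(np.round(b["bbox"]).astype(int).tolist(),round(b["conf"],2)) for b in env.spot_in(t,p)[:4]])
    for t in "arch arch_apex panel rack stand_base bar_mid handle_top".split():
        print("pt",t,[(np.round(b["uv"],1).tolist(),round(b["conf"],2),xyz(p,b["uv"])) for b in env.spot_point(t,p)[:3]])
E
```

```text
pics
scene [1.328 0.274 0.778]
arch [([268, 170, 47, 67], 0.75), ([296, 146, 31, 29], 0.73), ([445, 191, 45, 44], 0.56)]
panel [([215, 158, 46, 68], 0.82), ([247, 184, 126, 81], 0.56)]
rack [([247, 183, 126, 76], 0.83)]
stand_base [([410, 241, 110, 117], 0.66)]
tin [([301, 289, 40, 48], 0.6), ([413, 241, 111, 121], 0.35)]
brush_jar [([220, 220, 39, 66], 0.68), ([278, 259, 44, 46], 0.22)]
sanding_block [([277, 259, 43, 46], 0.68), ([218, 160, 45, 68], 0.68)]
pt arch [([263.2, 199.8], 0.79, array([ 0.559, -0.196,  0.041])), ([292.7, 158.8], 0.68, array([ 0.295, -0.227,  0.001])), ([444.1, 206.8], 0.62, array([0.451, 0.271, 0.073]))]
pt arch_apex [([442.1, 181.1], 0.71, array([0.253, 0.247, 0.008])), ([286.2, 138.2], 0.66, array([ 0.2  , -0.294,  0.01 ])), ([270.6, 158.0], 0.62, array([ 0.315, -0.298, -0.   ]))]
pt panel [([213.9, 186.8], 0.56, array([ 0.697, -0.24 ,  0.175]))]
pt rack [([248.7, 190.7], 0.63, array([ 0.546, -0.247,  0.049]))]
pt stand_base [([408.1, 264.7], 0.71, array([0.639, 0.224, 0.03 ])), ([300.4, 299.8], 0.35, array([0.833, 0.034, 0.046]))]
pt bar_mid [([422.0, 21
[... 565 characters left out ...]
 ,  0.034])), ([386.6, 294.2], 0.6, array([ 0.311, -0.233, -0.001])), ([216.3, 270.6], 0.58, array([0.391, 0.271, 0.001]))]
pt arch_apex [([222.1, 319.8], 0.92, array([0.251, 0.248, 0.012])), ([383.1, 237.1], 0.9, array([ 0.469, -0.202,  0.153])), ([408.1, 330.2], 0.56, array([ 0.209, -0.288,  0.006]))]
pt panel [([429.8, 209.0], 0.6, array([ 0.558, -0.367,  0.039]))]
pt rack [([400.9, 230.4], 0.94, array([ 0.488, -0.257,  0.126]))]
pt stand_base [([233.9, 195.1], 0.64, array([0.612, 0.217, 0.03 ]))]
pt bar_mid [([222.4, 189.7], 0.71, array([0.601, 0.22 , 0.167])), ([398.7, 232.0], 0.39, array([ 0.483, -0.248,  0.136]))]
pt handle_top [([331.1, 164.1], 0.24, array([ 0.702, -0.076,  0.034]))]
```

View pics/scene0.png

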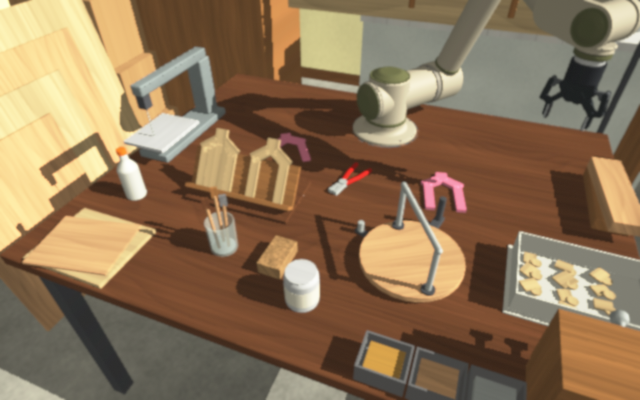

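View pics/top0.png

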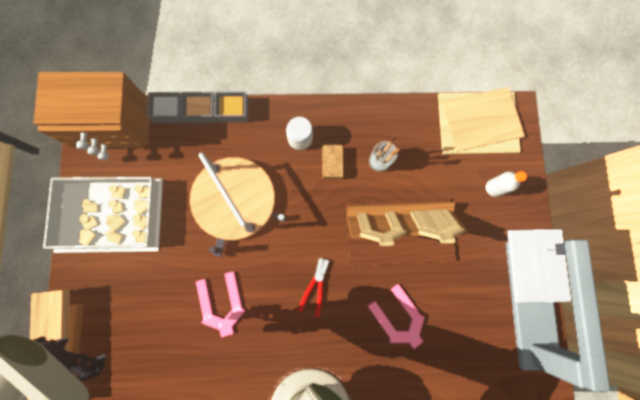

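The top view shows four things that could be the arch:
- **Wooden piece with a doorway:** on the rack, scene (268,170), top (382,229). It is plywood, on the rack and has a doorway, so it fits the description.
- **Solid front:** top (437,225). It has no doorway.
- **Two pink look-alikes:** lying at top (220,302) and (393,313).

The handle peg is at top (218,246), the stop pin at (281,217), and the bar runs from (202,155) to (250,228).

Next I'll confirm the arch in a crop and measure from the clouds.

```bash
cat >> h.py <<'E'
def cloud(p,u0,u1,v0,v1):
    uu,vv=np.meshgrid(np.arange(u0,u1),np.arange(v0,v1));d=p["depth"][v0:v1,u0:u1].ravel()
    uv=np.c_[uu.ravel(),vv.ravel()][d>0].astype(float);d=d[d>0]
    n=cv2.undistortPoints(uv[:,None],np.array(p["camera_matrix"]),np.array(p["D"]))[:,0]
    c=np.c_[n*d[:,None],d,np.ones(len(d))];return (c@np.linalg.inv(p["world_to_cam"]).T)[:,:3],uv
E
python3 - <<'E'
from h import *
np.set_printoptions(precision=4,suppress=True)
P={n:env.get_image(n) for n in("scene","top")}
a=cv2.resize(P["scene"]["img"][120:220,180:310],None,fx=3,fy=3);b=cv2.resize(P["top"]["img"][190:270,335:475],None,fx=2.7857,fy=2.7857)
cv2.imwrite("pics/crop1.png",np.vstack([a,b[:,:390]])[:,:,::-1])
for n,p in P.items():
    C,_=cloud(p,0,640,0,400)
    print("==",n,len(C))
    R=C[(C[:,0]>.42)&(C[:,0]<.62)&(C[:,1]>-.45)&(C[:,1]<-.1)&(C[:,2]>.06)&(C[:,2]<.25)]
    # ransac planes
    rng=np.random.default_rng(0);Q=R
    for k in range(2):
        best=None
        for i in range(600):
            s=Q[rng.choice(len(Q),3,False)];nn=np.cross(s[1]-s[0],s[2]-s[0]);l=np.linalg.norm(nn)
            if l<1e-5:continue
            nn/=l;m=abs((Q-s[0])@nn)<.0025
            if best is None or m.sum()>best.sum():best=m
        I=Q[best];c=I.mean(0);nn=np.linalg.svd(I-c)[2][2];nn*=np.sign(nn[0])
        print("plane",len(I),"n",nn,"c",c,"lean",np.degrees(np.arcsin(nn[2])),"yaw",np.degrees(np.arctan2(nn[1],nn[0])),"d",c@nn)
        yv=np.cross([0,0,1],nn);yv/=np.linalg.norm(yv);zv=np.cross(nn,yv)
        y,z=I@yv,I@zv;
        for z0 in np.arange(z.min(),z.max(),.01):
            w=np.sort(y[(z>=z0)&(z<z0+.01)])
            if len(w)<2:continue
            g=np.where(np.diff(w)>.012)[0];segs=np.split(w,g+1)
            print("  %.3f"%z0,[(round(q[0],3),round(q[-1],3)) for q in segs if len(q)>2])
        Q=Q[~best]
    near=np.hypot(C[:,0]-.6,C[:,1]-.22)
    B=C[(near<.13)&(C[:,2]>.15)&(C[:,2]<.19)]
    c=B.mean(0);d=np.linalg.svd(B-c)[2][0];t=(B-c)@d
    print("bar",c,d,"mid",c+d*(t.max()+t.min())/2,t.max()-t.min(),"topz",np.percentile(B[:,2],95), "yaw",np.degrees(np.arctan2(d[1],d[0])))
    H=C[(near>.13)&(near<.19)&(C[:,2]>.06)&(C[:,2]<.115)]
    print("peg",len(H),H.mean(0),H[H[:,2]>.09].mean(0),H.min(0),H.max(0))
    G=C[(near>.135)&(near<.19)&(C[:,2]>.03)&(C[:,2]<.05)&(C[:,1]<.15)]
    print("pin",len(G),G.mean(0),G.max(0))
    D=C[(near<.16)&(abs(C[:,2]-.03)<.005)];x0,x1=np.percentile(D,[.5,99.5],axis=0);print("disc",x0,x1,(x0+x1)/2)
E
```

```text
== scene 254980
plane 1888 n [0.8229 0.02   0.5678] c [ 0.501  -0.297   0.1132] lean 34.595982757855154 yaw 1.3903921021538455 d 0.47063384248792894
  -0.252 [(np.float64(-0.43), np.float64(-0.321)), (np.float64(-0.27), np.float64(-0.246)), (np.float64(-0.185), np.float64(-0.161))]
  -0.242 [(np.float64(-0.429), np.float64(-0.32)), (np.float64(-0.271), np.float64(-0.246)), (np.float64(-0.186), np.float64(-0.162))]
  -0.232 [(np.float64(-0.429), np.float64(-0.32)), (np.float64(-0.271), np.float64(-0.244)), (np.float64(-0.185), np.float64(-0.161))]
  -0.222 [(np.float64(-0.431), np.float64(-0.32)), (np.float64(-0.272), np.float64(-0.245)), (np.float64(-0.186), np.float64(-0.162))]
  -0.212 [(np.float64(-0.431), np.float64(-0.319)), (np.float64(-0.272), np.float64(-0.245)), (np.float64(-0.185), np.float64(-0.159))]
  -0.202 [(np.float64(-0.431), np.float64(-0.319)), (np.float64(-0.27), np.float64(-0.245)), (np.float64(-0.184), np.float64(-0.161))]
  -0.192 [(np.float64(-0.431), np.float64(-0.32)), (np.float64(-0.272), np.float64(-0.247)), (np.float64(-0.185), np.float64(-0.161))]
  -0.1
[... 6687 characters left out ...]
346)), (np.float64(-0.25), np.float64(-0.246)), (np.float64(-0.196), np.float64(-0.186))]
  -0.126 [(np.float64(-0.361), np.float64(-0.357)), (np.float64(-0.203), np.float64(-0.198))]
  -0.116 [(np.float64(-0.362), np.float64(-0.36))]
  -0.106 [(np.float64(-0.394), np.float64(-0.361)), (np.float64(-0.235), np.float64(-0.204))]
bar [0.6013 0.2217 0.1658] [-0.856  -0.5171  0.0002] mid [0.6038 0.2232 0.1658] 0.2311053698991142 topz 0.1695762164853658 yaw -148.8652818245485
peg 51 [0.4484 0.259  0.0925] [0.4484 0.2607 0.0992] [0.4412 0.2526 0.0628] [0.4564 0.2693 0.1071]
pin 23 [0.5421 0.0757 0.0381] [0.5485 0.0824 0.0433]
disc [0.4628 0.1006 0.0254] [0.7228 0.343  0.0348] [0.5928 0.2218 0.0301]
```

View pics/crop1.png

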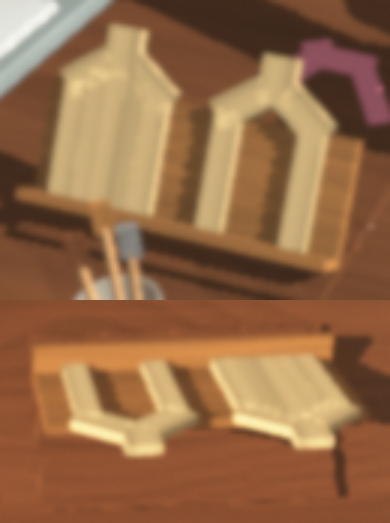

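The crop confirms it: the right-hand piece on the rack (crop top, around (270,170)) has the doorway. The left one is solid, and the pink piece lies on the bench behind.

Next I'll write a planner that gives rows from the current pose.

```bash
cat > plan.py <<'E'
from h import *
from scipy.spatial.transform import Rotation as Ro
def rows(p1,R1,n,g,st=None):
    """print n delta rows from the present pose to TCP p1,R1"""
    s=st or env.observe();p0=np.array(s["position"]);R0=Ro.from_matrix(s["tool_rot"]);R1=Ro.from_matrix(R1)
    rv=(R0.inv()*R1).as_rotvec();w=rv/n;dp=(np.array(p1)-p0)*1000/n;out=[]
    for i in range(n):
        Ri=R0*Ro.from_rotvec(rv*i/n);out.append("%g "%g+" ".join("%.1f"%v for v in Ri.inv().apply(dp))+" "+" ".join("%.4f"%v for v in w))
    print(f"turn {np.degrees(np.linalg.norm(rv)):.1f} deg, per row {np.linalg.norm(dp):.1f} mm {np.degrees(np.linalg.norm(w)):.2f} deg")
    for i in range(0,n,8):print("; ".join(out[i:i+8]))
def frame(z,y):
    z=np.array(z,float)/np.linalg.norm(z);y=np.array(y,float);y-=z*(y@z);y/=np.linalg.norm(y);return np.c_[np.cross(y,z),y,z]
ZV=np.array([-.5698,-.0138,.8215]);N=np.array([.8213,.0199,.570]);G=np.array([.4602,-.2054,.1588])
E
python3 - <<'E'
from plan import *
np.set_printoptions(precision=3,suppress=True)
s=env.observe();R0=np.array(s["tool_rot"]);print(s["time_s"],s["position"],R0,s["grip_width"])
for sg in(1,-1):
    R=frame(-ZV,sg*N);print(sg,R,np.degrees((Ro.from_matrix(R0).inv()*Ro.from_matrix(R)).magnitude()))
sg=1 if R0[:,1]@N>0 else -1
R=frame(-ZV,sg*N)
mid=dict(position=[.36,.1,.36],tool_rot=R)
rows([.36,.1,.36],R,16,1);rows(G-.101*-(-ZV)*-1 if 0 else G+ZV*.10,R,12,1,mid)
E
```

```text
1.6 [0.226 0.502 0.231] [[-0.912  0.41  -0.   ]
 [ 0.41   0.912  0.   ]
 [ 0.     0.    -1.   ]] 0.08551015245072606
1 [[-0.024  0.821  0.57 ]
 [ 1.     0.02   0.014]
 [-0.     0.57  -0.822]] 72.2705167681172
-1 [[ 0.024 -0.821  0.57 ]
 [-1.    -0.02   0.014]
 [ 0.    -0.57  -0.822]] 118.87602842666088
turn 72.3 deg, per row 27.7 mm 4.52 deg
1 -18.0 -19.4 -8.0 -0.0338 -0.0213 0.0680; 1 -19.4 -17.9 -8.3 -0.0338 -0.0213 0.0680; 1 -20.7 -16.2 -8.4 -0.0338 -0.0213 0.0680; 1 -22.0 -14.5 -8.5 -0.0338 -0.0213 0.0680; 1 -23.1 -12.7 -8.5 -0.0338 -0.0213 0.0680; 1 -24.0 -10.8 -8.4 -0.0338 -0.0213 0.0680; 1 -24.9 -8.9 -8.2 -0.0338 -0.0213 0.0680; 1 -25.6 -6.9 -7.9 -0.0338 -0.0213 0.0680
1 -26.2 -4.9 -7.6 -0.0338 -0.0213 0.0680; 1 -26.6 -2.8 -7.1 -0.0338 -0.0213 0.0680; 1 -26.8 -0.8 -6.6 -0.0338 -0.0213 0.0680; 1 -27.0 1.3 -6.0 -0.0338 -0.0213 0.0680; 1 -26.9 3.3 -5.4 -0.0338 -0.0213 0.0680; 1 -26.7 5.3 -4.7 -0.0338 -0.0213 0.0680; 1 -26.4 7.3 -3.9 -0.0338 -0.0213 0.0680; 1 -25.9 9.2 -3.1 -0.0338 -0.0213 0.0680
turn 0.0 deg, per row 27.7 mm 0.00 deg
1 -25.6 -3.2 9.9 0.0000 0.0000 0.0000; 1 -25.6 -3.2 9.9 0.0000 0.0000 0.0000; 1 -25.6 -3.2 9.9 0.0000 0.0000 0.0000; 1 -25.6 -3.2 9.9 0.0000 0.0000 0.0000; 1 -25.6 -3.2 9.9 0.0000 0.0000 0.0000; 1 -25.6 -3.2 9.9 0.0000 0.0000 0.0000; 1 -25.6 -3.2 9.9 0.0000 0.0000 0.0000; 1 -25.6 -3.2 9.9 0.0000 0.0000 0.0000
1 -25.6 -3.2 9.9 0.0000 0.0000 0.0000; 1 -25.6 -3.2 9.9 0.0000 0.0000 0.0000; 1 -25.6 -3.2 9.9 0.0000 0.0000 0.0000; 1 -25.6 -3.2 9.9 0.0000 0.0000 0.0000
```

Emit:
servo_tool(
  deltas="1 -18 -19.4 -8 -0.034 -0.0215 0.068; 1 -19.4 -17.9 -8.3 -0.034 -0.0215 0.068; 1 -20.7 -16.2 -8.4 -0.034 -0.0215 0.068; 1 -22 -14.5 -8.5 -0.034 -0.0215 0.068; 1 -23 -12.7 -8.5 -0.034 -0.0215 0.068; 1 -24 -10.8 -8.4 -0.034 -0.0215 0.068; 1 -25 -9 -8 -0.034 -0.0215 0.068; 1 -25.6 -7 -8 -0.034 -0.0215 0.068",
)

```text
time_s: 2.27
position: [0.2927, 0.2994, 0.2961]
tool_rot: [[-0.548, 0.781, 0.3], [0.832, 0.547, 0.095], [-0.089, 0.302, -0.949]]
ft_force: [0.5, -0.2, 0.8]
grip_width: 0.0857
gripper_force: 0.0
```

Emit:
servo_tool(
  deltas="1 -26.2 -5 -7.6 -0.034 -0.0215 0.068; 1 -26.6 -3 -7 -0.034 -0.0215 0.068; 1 -26.8 -1 -6.6 -0.034 -0.0215 0.068; 1 -27 1.3 -6 -0.034 -0.0215 0.068; 1 -27 3.3 -5.4 -0.034 -0.0215 0.068; 1 -26.7 5.3 -4.7 -0.034 -0.0215 0.068; 1 -26.4 7.3 -4 -0.034 -0.0215 0.068; 1 -26 9 -3 -0.034 -0.0215 0.068",
)

```text
time_s: 2.93
position: [0.3588, 0.0983, 0.3606]
tool_rot: [[-0.02, 0.817, 0.576], [1.0, 0.016, 0.011], [-0.0, 0.576, -0.817]]
ft_force: [0.8, -0.5, 0.6]
grip_width: 0.0854
gripper_force: 0.0
```

Emit:
servo_tool(
  deltas="1 -25.6 -3 10 0 0 0; 1 -25.6 -3 10 0 0 0; 1 -25.6 -3 10 0 0 0; 1 -25.6 -3 10 0 0 0; 1 -25.6 -3 10 0 0 0; 1 -25.6 -3 10 0 0 0; 1 -25.6 -3 10 0 0 0; 1 -25.6 -3 10 0 0 0",
)

```text
time_s: 3.6
position: [0.3897, -0.1063, 0.2806]
tool_rot: [[-0.022, 0.818, 0.574], [1.0, 0.019, 0.011], [-0.002, 0.574, -0.819]]
ft_force: [1.1, 0.3, 0.4]
grip_width: 0.0849
gripper_force: 0.0
```

Emit:
servo_tool(
  deltas="1 -25.6 -3 10 0 0 0; 1 -25.6 -3 10 0 0 0; 1 -25.6 -3 10 0 0 0; 1 -15 -3 5 0 0 0; 1 0 0 0 0 0 0",
)

```text
time_s: 4.02
position: [0.4022, -0.1989, 0.2442]
tool_rot: [[-0.02, 0.82, 0.573], [1.0, 0.016, 0.012], [0.0, 0.573, -0.82]]
ft_force: [-0.5, -0.7, -0.8]
grip_width: 0.0853
gripper_force: 0.0
```

```bash
python3 - <<'E'
from plan import *
np.set_printoptions(precision=4,suppress=True)
s=env.observe();print(s["time_s"],s["q"],np.array(s["position"]))
rows(G-.021*ZV,frame(-ZV,N),8,1)
E
```

```text
4.0167 [-59.5979   0.548  108.5053  36.1868  57.8767 -76.9201] [ 0.4022 -0.1989  0.2442]
turn 0.3 deg, per row 15.6 mm 0.04 deg
1 -1.0 -0.2 15.5 0.0004 0.0002 -0.0004; 1 -1.0 -0.2 15.5 0.0004 0.0002 -0.0004; 1 -1.0 -0.2 15.5 0.0004 0.0002 -0.0004; 1 -1.0 -0.2 15.5 0.0004 0.0002 -0.0004; 1 -1.0 -0.2 15.5 0.0004 0.0002 -0.0004; 1 -1.0 -0.2 15.5 0.0004 0.0002 -0.0004; 1 -1.0 -0.2 15.5 0.0004 0.0002 -0.0004; 1 -1.0 -0.2 15.5 0.0004 0.0002 -0.0004
```

Emit:
servo_tool(
  deltas="0.5 -1 0 15.5 0 0 0; 0.5 -1 0 15.5 0 0 0; 0.5 -1 0 15.5 0 0 0; 0.5 -1 0 15.5 0 0 0; 0.5 -1 0 15.5 0 0 0; 0.5 -1 0 15.5 0 0 0; 0.5 -1 0 15.5 0 0 0; 0.5 -1 -2 14 0 0 0",
  newtons=40,
)

```text
time_s: 4.68
position: [0.4717, -0.2021, 0.1439]
tool_rot: [[-0.024, 0.818, 0.574], [1.0, 0.02, 0.012], [-0.001, 0.574, -0.819]]
ft_force: [-0.0, -0.7, -0.5]
grip_width: 0.0427
gripper_force: 0.0
```

```bash
python3 - <<'E'
from plan import *
P={n:env.get_image(n) for n in("scene","top")}
s=env.observe();print(s["position"],s["grip_width"],G-.021*ZV)
a=cv2.resize(P["scene"]["img"][110:220,190:320],None,fx=4,fy=4);b=cv2.resize(P["top"]["img"][190:270,335:465],None,fx=4,fy=4)
cv2.imwrite("pics/g.png",cv2.resize(np.vstack([a,b]),None,fx=.78,fy=.78)[:,:,::-1])
E
```

```text
[ 0.47119686 -0.20169749  0.14292074] 0.0428875913310342 [ 0.4721658 -0.2051102  0.1415485]
```

View pics/g.png

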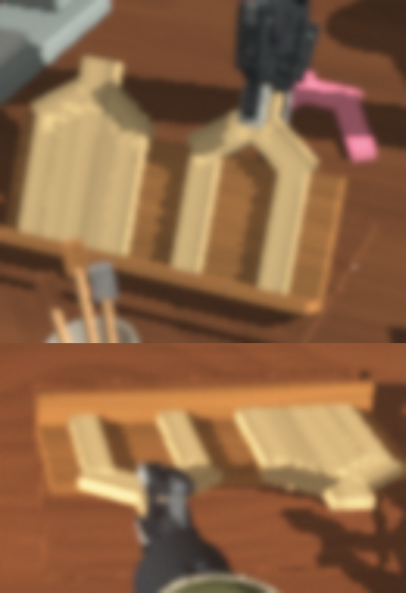

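The crop shows the fingers straddling the doorway piece's tab at about (255,105), with the tips above the peak. I'll shift 3 mm sideways and close.

Emit:
servo_tool(
  deltas="0.5 -3 0 0 0 0 0; 0.3 0 0 0 0 0 0; 0.1 0 0 0 0 0 0; 0 0 0 0 0 0 0; 0 0 0 0 0 0 0; 0 0 0 0 0 0 0; 0 0 0 0 0 0 0; 0 0 0 0 0 0 0",
  newtons=40,
)

```text
time_s: 5.45
position: [0.4712, -0.2062, 0.1449]
tool_rot: [[-0.023, 0.818, 0.575], [1.0, 0.02, 0.011], [-0.002, 0.575, -0.818]]
ft_force: [-3.5, 0.6, 7.6]
grip_width: 0.0098
gripper_force: 39.9
```

Emit:
servo_tool(
  deltas="0 0 0.5 -3 0 0 0; 0 0 1 -8 0 0 0; 0 0 2 -15 0 0 0; 0 0 2 -20 0 0 0; 0 0 2 -20 0 0 0; 0 0 4 -20 0 0 0; 0 0 8 -20 0 0 0; 0 0 10 -16 0 0 0",
)

```text
time_s: 6.12
position: [0.424, -0.2066, 0.2621]
tool_rot: [[-0.022, 0.819, 0.573], [1.0, 0.019, 0.011], [-0.001, 0.573, -0.82]]
ft_force: [0.2, -0.2, -0.7]
grip_width: 0.0092
gripper_force: 39.3
```

```bash
python3 - <<'E'
from plan import *
d=np.array([.855,.518,0]);R=frame([0,0,-1],d)
s=env.observe();p=s["position"]
rows([.42,-.19,.37],s["tool_rot"],5,0);rows([.45,-.1,.37],R,8,0,dict(position=[.42,-.19,.37],tool_rot=s["tool_rot"]))
rows([.604,.223,.37],R,14,0,dict(position=[.45,-.1,.37],tool_rot=R))
E
```

```text
turn 0.0 deg, per row 21.9 mm 0.00 deg
0 3.3 11.8 -18.1 0.0000 0.0000 0.0000; 0 3.3 11.8 -18.1 0.0000 0.0000 0.0000; 0 3.3 11.8 -18.1 0.0000 0.0000 0.0000; 0 3.3 11.8 -18.1 0.0000 0.0000 0.0000; 0 3.3 11.8 -18.1 0.0000 0.0000 0.0000
turn 45.7 deg, per row 11.9 mm 5.71 deg
0 11.2 3.3 2.3 0.0744 0.0201 -0.0632; 0 10.9 4.1 2.2 0.0744 0.0201 -0.0632; 0 10.6 5.0 2.1 0.0744 0.0201 -0.0632; 0 10.2 5.8 1.9 0.0744 0.0201 -0.0632; 0 9.7 6.6 1.6 0.0744 0.0201 -0.0632; 0 9.3 7.3 1.3 0.0744 0.0201 -0.0632; 0 8.8 7.9 0.9 0.0744 0.0201 -0.0632; 0 8.2 8.5 0.5 0.0744 0.0201 -0.0632
turn 0.0 deg, per row 25.6 mm 0.00 deg
0 14.0 21.4 0.0 0.0000 0.0000 0.0000; 0 14.0 21.4 0.0 0.0000 0.0000 0.0000; 0 14.0 21.4 0.0 0.0000 0.0000 0.0000; 0 14.0 21.4 0.0 0.0000 0.0000 0.0000; 0 14.0 21.4 0.0 0.0000 0.0000 0.0000; 0 14.0 21.4 0.0 0.0000 0.0000 0.0000; 0 14.0 21.4 0.0 0.0000 0.0000 0.0000; 0 14.0 21.4 0.0 0.0000 0.0000 0.0000
0 14.0 21.4 0.0 0.0000 0.0000 0.0000; 0 14.0 21.4 0.0 0.0000 0.0000 0.0000; 0 14.0 21.4 0.0 0.0000 0.0000 0.0000; 0 14.0 21.4 0.0 0.0000 0.0000 0.0000; 0 14.0 21.4 0.0 0.0000 0.0000 0.0000; 0 14.0 21.4 0.0 0.0000 0.0000 0.0000
```

Emit:
servo_tool(
  deltas="0 3.3 11.8 -18 0 0 0; 0 3.3 11.8 -18 0 0 0; 0 3.3 11.8 -18 0 0 0; 0 3.3 11.8 -18 0 0 0; 0 3.3 11.8 -18 0 0 0",
)

```text
time_s: 6.53
position: [0.4206, -0.1897, 0.3694]
tool_rot: [[-0.022, 0.82, 0.573], [1.0, 0.019, 0.012], [-0.001, 0.573, -0.82]]
ft_force: [-0.7, -0.5, -1.3]
grip_width: 0.0094
gripper_force: 39.3
```

Emit:
servo_tool(
  deltas="0 11.2 3.3 2.3 0.0744 0.02 -0.0632; 0 11 4 2 0.0744 0.02 -0.0632; 0 10.6 5 2 0.0744 0.02 -0.0632; 0 10 6 2 0.0744 0.02 -0.0632; 0 9.7 6.6 1.6 0.0744 0.02 -0.0632; 0 9.3 7.3 1.3 0.0744 0.02 -0.0632; 0 9 8 1 0.0744 0.02 -0.0632; 0 8 8.5 0.5 0.0744 0.02 -0.0632",
)

```text
time_s: 7.2
position: [0.451, -0.0998, 0.3692]
tool_rot: [[-0.52, 0.854, -0.002], [0.854, 0.52, -0.002], [-0.001, -0.003, -1.0]]
ft_force: [-0.6, 0.0, -1.1]
grip_width: 0.0095
gripper_force: 39.3
```

Emit:
servo_tool(
  deltas="0 14 21.4 0 0 0 0; 0 14 21.4 0 0 0 0; 0 14 21.4 0 0 0 0; 0 14 21.4 0 0 0 0; 0 14 21.4 0 0 0 0; 0 14 21.4 0 0 0 0; 0 14 21.4 0 0 0 0; 0 14 21.4 0 0 0 0",
)

```text
time_s: 7.87
position: [0.5396, 0.0851, 0.3691]
tool_rot: [[-0.517, 0.856, 0.001], [0.856, 0.517, -0.001], [-0.001, 0.0, -1.0]]
ft_force: [-0.1, -0.8, -1.1]
grip_width: 0.0098
gripper_force: 39.3
```

Emit:
servo_tool(
  deltas="0 14 21.4 0 0 0 0; 0 14 21.4 0 0 0 0; 0 14 21.4 0 0 0 0; 0 14 21.4 0 0 0 0; 0 10 15 0 0 0 0; 0 5 6 0 0 0 0; 0 0 0 0 0 0 0; 0 0 0 0 0 0 0",
)

```text
time_s: 8.53
position: [0.5939, 0.1996, 0.3689]
tool_rot: [[-0.518, 0.855, 0.001], [0.855, 0.518, -0.001], [-0.001, 0.001, -1.0]]
ft_force: [1.2, -1.4, -0.4]
grip_width: 0.0091
gripper_force: 39.3
```

```bash
python3 - <<'E'
from plan import *
np.set_printoptions(precision=4,suppress=True)
P={n:env.get_image(n) for n in("scene","top")}
s=env.observe();print(s["q"],np.array(s["position"]),np.array(s["tool_rot"]),s["ft_force"])
d=np.array([.855,.518,0]);pe=np.array([-.518,.855,0])
for n,p in P.items():
    C,_=cloud(p,0,640,0,400)
    near=np.hypot(C[:,0]-.604,C[:,1]-.223)
    A=C[(near<.13)&(C[:,2]>.205)&(C[:,2]<.36)&(abs((C-[.604,.223,0])@d)<.06)]
    for z0 in np.arange(.2,.37,.01):
        q=A[(A[:,2]>=z0)&(A[:,2]<z0+.01)]
        if len(q)>3:
            w=np.sort((q-[.604,.223,0])@pe);g=np.split(w,np.where(np.diff(w)>.012)[0]+1)
            print(n,"%.2f"%z0,len(q),[(round(1e3*k[0]),round(1e3*k[-1])) for k in g],"along",np.round(1e3*np.percentile((q-[.604,.223,0])@d,[5,50,95])))
    print([(b["uv"],b["conf"],xyz(p,b["uv"])) for b in env.spot_point("arch_apex",p)[:3]])
    B=C[(near<.12)&(C[:,2]>.15)&(C[:,2]<.18)];print("bar perp",np.percentile((B-[.604,.223,0])@pe,[5,50,95]),len(B))
cv2.imwrite("pics/h.png",np.vstack([cv2.resize(P["scene"]["img"][60:310,340:500],None,fx=2,fy=2)[:330],cv2.resize(P["top"]["img"][130:260,160:320],None,fx=2,fy=2)])[:,:,::-1])
E
```

```text
[  7.7428  27.7231  42.5854  -0.0384 109.5898 -23.43  ] [0.5939 0.1992 0.3693] [[-0.5174  0.8557  0.0018]
 [ 0.8557  0.5174 -0.0004]
 [-0.0013  0.0014 -1.    ]] [-0.967  -0.291  -1.5271]
scene 0.23 76 [(-69, -43), (16, 43)] along [-20. -15. -14.]
scene 0.24 100 [(-69, -44), (16, 41)] along [-22. -15. -13.]
scene 0.25 105 [(-69, -43), (16, 42)] along [-21. -16. -14.]
scene 0.26 102 [(-69, -44), (15, 43)] along [-21. -15. -13.]
scene 0.27 112 [(-69, -43), (15, 42)] along [-22. -16. -13.]
scene 0.28 110 [(-69, -43), (16, 43)] along [-22. -15. -14.]
scene 0.29 112 [(-69, -43), (16, 41)] along [-22. -16. -13.]
scene 0.30 112 [(-69, -43), (15, 41)] along [-21. -16. -13.]
scene 0.31 115 [(-69, -43), (16, 43)] along [-23. -16. -14.]
scene 0.32 121 [(-69, -43), (16, 41)] along [-22. -15. -13.]
scene 0.33 120 [(-69, -41), (14, 43)] along [-19. -16. -14.]
scene 0.34 174 [(-73, -24), (-1, 47)] along [-17. -15. -14.]
scene 0.35 266 [(-75, 49)] along [-22. -16. -14.]
[([289.5, 140.4], 0.97, array([ 0.2076, -0.2777,  0.0094])), ([439.8, 180.5], 0.75, array([0.5676, 0.2502, 0.2338]))]
bar perp [-0.007  -0.0033  0.0041] 529
top 0.23 9 [(-67, -43)] along [-27. -26. -26.]
top 0.24 12 [(-68, -43)] along [-27. -27. -23.]
top 0.25 13 [(-67, -43)] along [-28. -27. -26.]
top 0.26 14 [(-67, -45)] along [-27. -27. -26.]
top 0.27 11 [(-68, -44)] along [-28. -27. -26.]
top 0.28 15 [(-66, -44)] along [-28. -27. -26.]
top 0.29 14 [(-68, -44)] along [-28. -27. -25.]
top 0.30 15 [(-67, -44)] along [-28. -27. -26.]
top 0.31 11 [(-65, -45)] along [-28. -27. -27.]
top 0.32 19 [(-68, -44)] along [-28. -27. -27.]
top 0.33 15 [(-68, -44)] along [-28. -27. -26.]
top 0.34 28 [(-73, -31), (24, 27)] along [-28. -27. -27.]
top 0.35 79 [(-75, -32), (22, 47)] along [-28. -25. -18.]
[([222.6, 320.1], 0.95, array([0.3242, 0.1147, 0.6132])), ([213.2, 179.0], 0.88, array([0.5242, 0.1302, 0.6248]))]
bar perp [-0.0057 -0.0003  0.0067] 205
```

View pics/h.png

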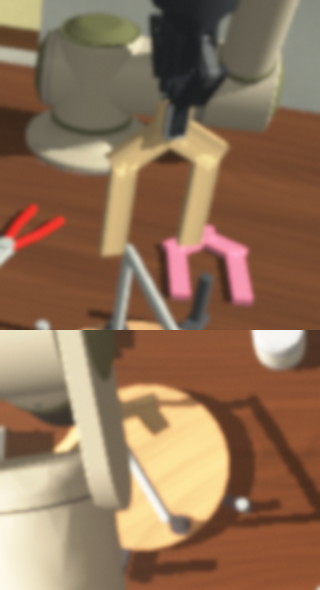

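The crop shows the arch held upright at (165,180), with its legs either side of the bar line. It is about 12 mm off sideways and 20 mm off along the bar, so I'll centre it and lower.

Emit:
servo_tool(
  deltas="0 6 10 0 0 0 0; 0 6 10 0 0 0 0; 0 0 0 15 0 0 0; 0 0 0 25 0 0 0; 0 0 0 25 0 0 0; 0 0 0 25 0 0 0; 0 0 0 25 0 0 0; 0 0 0 20 0 0 0",
)

```text
time_s: 9.4
position: [0.6047, 0.2201, 0.2322]
tool_rot: [[-0.518, 0.855, 0.0], [0.855, 0.518, -0.0], [-0.0, -0.0, -1.0]]
ft_force: [1.1, -0.6, -0.2]
grip_width: 0.0097
gripper_force: 39.4
```

Emit:
servo_tool(
  deltas="0 0 0 15 0 0 0; 0 0 0 13 0 0 0; 0 0 0 8 0 0 0; 0 0 0 4 0 0 0; 0 0 0 0 0 0 0; 0 0 0 0 0 0 0",
)

```text
time_s: 9.9
position: [0.6057, 0.2208, 0.1946]
tool_rot: [[-0.518, 0.855, 0.003], [0.855, 0.518, 0.0], [-0.001, 0.002, -1.0]]
ft_force: [0.2, -0.1, -0.6]
grip_width: 0.0094
gripper_force: 39.4
```

```bash
cat > chk.py <<'E'
from plan import *
np.set_printoptions(precision=4,suppress=True)
d=np.array([.855,.518,0]);pe=np.array([-.518,.855,0]);o=[.604,.223,0]
P={n:env.get_image(n) for n in("scene","top")}
s=env.observe();print(s["time_s"],np.array(s["position"]),s["ft_force"])
for n,p in P.items():
    C,_=cloud(p,0,640,0,400);near=np.hypot(C[:,0]-.604,C[:,1]-.223)
    A=C[(near<.13)&(C[:,2]>.04)&(C[:,2]<.22)&(abs((C-o)@d)<.04)]
    for z0 in np.arange(.04,.22,.01):
        q=A[(A[:,2]>=z0)&(A[:,2]<z0+.01)]
        if len(q)>3:
            w=np.sort((q-o)@pe);g=np.split(w,np.where(np.diff(w)>.008)[0]+1)
            print(n,"%.2f"%z0,len(q),[(round(1e3*k[0]),round(1e3*k[-1])) for k in g],"along",np.round(1e3*np.percentile((q-o)@d,[5,50,95])))
E
python3 chk.py
```

```text
10.0 [0.6058 0.221  0.1948] [-0.0766  0.3988 -0.2207]
scene 0.05 18 [(-56, -32), (30, 41)] along [1. 5. 6.]
scene 0.06 55 [(-57, -31), (28, 43)] along [-1.  6.  8.]
scene 0.07 53 [(-57, -32), (28, 37)] along [-1.  6.  7.]
scene 0.08 52 [(-57, -31), (29, 32), (48, 53)] along [-2.  6.  7.]
scene 0.09 51 [(-57, -31), (42, 53)] along [0. 5. 7.]
scene 0.10 56 [(-57, -32), (38, 54)] along [2. 6. 8.]
scene 0.11 68 [(-56, -31), (31, 54)] along [2. 6. 7.]
scene 0.12 78 [(-57, -31), (28, 53)] along [-2.  6.  7.]
scene 0.13 79 [(-58, -32), (28, 53)] along [-0.  6.  8.]
scene 0.14 85 [(-57, -31), (28, 53)] along [-0.  5.  8.]
scene 0.15 90 [(-57, -32), (-7, -6), (28, 53)] along [1. 6. 8.]
scene 0.16 193 [(-57, -23), (-8, 7), (18, 54)] along [-2.  6. 36.]
scene 0.17 156 [(-63, -11), (7, 60)] along [2. 6. 7.]
scene 0.18 184 [(-59, 54)] along [-2.  5.  7.]
scene 0.19 121 [(-46, 40)] along [-2.  5. 11.]
scene 0.20 82 [(-28, 27)] along [-2.  6. 18.]
scene 0.21 60 [(-19, 5), (15, 16)] along [-2. 12. 19.]
top 0.06 5 [(-55, -55), (-45, -33)] along [-6. -5. -2.]
top 0.07 10 [(-54, -31)] along [-6. -5. -5.]
top 0.08 8 [(-53, -33)] along [-6. -5. -4.]
top 0.09 8 [(-55, -31)] along [-6. -6. -5.]
top 0.10 8 [(-53, -30)] along [-6. -5. -5.]
top 0.11 10 [(-55, -30)] along [-6. -5. -2.]
top 0.12 11 [(-54, -32)] along [-6. -5. -5.]
top 0.13 7 [(-52, -30)] along [-6. -5. -5.]
top 0.14 9 [(-55, -36)] along [-7. -5. -5.]
top 0.15 9 [(-53, -32)] along [-7. -6. -5.]
top 0.16 18 [(-57, -26), (-6, -3)] along [-38.  -6.  -5.]
top 0.17 26 [(-62, -19)] along [-6. -5.  3.]
top 0.18 37 [(-56, -20), (31, 31), (41, 44)] along [-6. -3.  3.]
top 0.19 47 [(-46, -22), (25, 47)] along [-6. -2.  3.]
top 0.20 9 [(-30, -26), (25, 30)] along [-5. -3.  2.]
```

Emit:
servo_tool(
  deltas="0 1 0 1.5 0 0 0; 0 0 0 1.5 0 0 0; 0 0 0 1.5 0 0 0; 0 0 0 1.5 0 0 0; 0 0 0 1.5 0 0 0; 0 0 0 1 0 0 0; 0 0 0 1 0 0 0; 0 0 0 0 0 0 0",
)

```text
time_s: 10.67
position: [0.6048, 0.2219, 0.1841]
tool_rot: [[-0.519, 0.855, 0.001], [0.855, 0.519, 0.0], [-0.001, 0.001, -1.0]]
ft_force: [-0.4, 0.3, -0.3]
grip_width: 0.0093
gripper_force: 39.4
```

Emit:
servo_tool(
  deltas="0 0 0 1 0 0 0; 0 0 0 1 0 0 0; 0 0 0 0 0 0 0; 0 0 0 0 0 0 0",
)

```text
time_s: 11.0
position: [0.6049, 0.2218, 0.1822]
tool_rot: [[-0.519, 0.855, 0.001], [0.855, 0.519, 0.0], [-0.001, 0.001, -1.0]]
ft_force: [-0.1, -0.1, -0.8]
grip_width: 0.0096
gripper_force: 39.4
```

Emit:
servo_tool(
  deltas="0 0 0 1 0 0 0; 0 0 0 1 0 0 0; 0 0 0 0 0 0 0; 0 0 0 0 0 0 0",
)

```text
time_s: 11.33
position: [0.605, 0.2219, 0.1804]
tool_rot: [[-0.519, 0.855, 0.002], [0.855, 0.519, 0.0], [-0.001, 0.002, -1.0]]
ft_force: [-0.1, -0.5, 1.3]
grip_width: 0.0098
gripper_force: 39.5
```

Emit:
servo_tool(
  deltas="0 0 0 0.7 0 0 0; 0 0 0 0 0 0 0; 0 0 0 0 0 0 0",
)

```text
time_s: 11.58
position: [0.605, 0.2218, 0.1803]
tool_rot: [[-0.519, 0.855, 0.003], [0.855, 0.519, 0.0], [-0.001, 0.002, -1.0]]
ft_force: [-2.0, 0.3, 5.3]
grip_width: 0.0094
gripper_force: 40.2
```

Emit:
servo_tool(
  deltas="0 0 0 0.7 0 0 0; 0 0 0 0 0 0 0; 0 0 0 0 0 0 0",
)

```text
time_s: 11.83
position: [0.6051, 0.2219, 0.1803]
tool_rot: [[-0.519, 0.855, 0.003], [0.855, 0.519, 0.0], [-0.002, 0.003, -1.0]]
ft_force: [-2.4, 0.2, 8.7]
grip_width: 0.0095
gripper_force: 40.9
```

Contact came at TCP z 0.180 as expected. I'll ease the load off and open slowly.

Emit:
servo_tool(
  deltas="0 0 0 -1 0 0 0; 0.12 0 0 0 0 0 0; 0.14 0 0 0 0 0 0; 0.18 0 0 0 0 0 0; 0.25 0 0 0 0 0 0; 0.35 0 0 0 0 0 0; 0.4 0 0 0 0 0 0; 0.4 0 0 0 0 0 0",
  newtons=20,
)

```text
time_s: 12.5
position: [0.6049, 0.2219, 0.1798]
tool_rot: [[-0.519, 0.855, 0.001], [0.855, 0.519, 0.0], [-0.001, 0.001, -1.0]]
ft_force: [0.4, -0.7, 0.1]
grip_width: 0.0345
gripper_force: 0.0
```

```bash
python3 chk.py
```

```text
12.6 [0.6049 0.2219 0.1799] [-0.7883  0.7859 -0.1703]
scene 0.04 42 [(-55, -32), (29, 52)] along [-2.  5.  6.]
scene 0.05 61 [(-55, -30), (30, 48)] along [-2.  5.  6.]
scene 0.06 54 [(-55, -31), (30, 41)] along [-2.  5.  7.]
scene 0.07 54 [(-56, -30), (29, 36)] along [-0.  5.  7.]
scene 0.08 49 [(-56, -31), (29, 33), (48, 55)] along [-2.  5.  7.]
scene 0.09 52 [(-56, -29), (42, 56)] along [2. 5. 7.]
scene 0.10 63 [(-56, -30), (38, 55)] along [-1.  5.  6.]
scene 0.11 64 [(-55, -32), (33, 55)] along [2. 5. 7.]
scene 0.12 78 [(-55, -30), (29, 55)] along [0. 5. 7.]
scene 0.13 85 [(-56, -30), (29, 56)] along [-3.  5.  7.]
scene 0.14 78 [(-55, -29), (28, 56)] along [2. 5. 7.]
scene 0.15 115 [(-60, -18), (-7, -6), (15, 60)] along [ 4.  5. 11.]
scene 0.16 243 [(-62, 61)] along [-3.  6. 35.]
scene 0.17 119 [(-50, 1), (21, 50)] along [-3.  5.  7.]
scene 0.18 106 [(-39, 8), (21, 37)] along [-4.  5. 25.]
scene 0.19 76 [(-25, 7)] along [-4.  7. 32.]
scene 0.20 97 [(-18, 7)] along [-18.   6.  32.]
scene 0.21 83 [(-17, 14)] along [-21.   0.  30.]
top 0.04 6 [(-54, -31)] along [-6. -6. -4.]
top 0.05 8 [(-50, -29)] along [-7. -6. -6.]
top 0.06 7 [(-52, -31)] along [-7. -6. -5.]
top 0.07 7 [(-54, -31)] along [-7. -6. -6.]
top 0.08 9 [(-54, -33)] along [-7. -6. -2.]
top 0.09 8 [(-51, -31)] along [-7. -6. -6.]
top 0.10 10 [(-53, -30)] along [-6. -6. -5.]
top 0.11 6 [(-54, -33)] along [-7. -6. -4.]
top 0.12 11 [(-50, -31)] along [-7. -6. -5.]
top 0.13 10 [(-52, -30)] along [-7. -6. -5.]
top 0.14 9 [(-54, -30)] along [-7. -6. -6.]
top 0.15 13 [(-53, -21)] along [-7. -6. -6.]
top 0.16 36 [(-61, -19), (-6, -6)] along [-7. -5.  4.]
top 0.17 37 [(-55, -21), (35, 45)] along [-7. -1.  3.]
top 0.18 33 [(-41, -24), (26, 36)] along [-7. -2.  3.]
```

The arch hangs centred and upright, and it is released. I'll retract straight up.

Emit:
servo_tool(
  deltas="0.5 0 0 -4 0 0 0; 0.5 0 0 -10 0 0 0; 0.5 0 0 -18 0 0 0; 0.5 0 0 -22 0 0 0; 0.5 0 0 -22 0 0 0; 0.5 0 0 -22 0 0 0; 0.5 0 0 -22 0 0 0; 0.5 0 0 -15 0 0 0",
)

```text
time_s: 13.27
position: [0.6047, 0.2219, 0.3184]
tool_rot: [[-0.519, 0.855, 0.005], [0.855, 0.519, 0.001], [-0.002, 0.005, -1.0]]
ft_force: [-0.4, 0.2, -0.0]
grip_width: 0.043
gripper_force: 0.0
```

```bash
python3 - <<'E'
from plan import *
a=np.radians(75.8);R=frame([0,0,-1],[np.cos(a),np.sin(a),0])
rows([.450,.262,.25],R,8,.35)
print(env.observe()["ft_force"])
E
```

```text
turn 44.6 deg, per row 21.7 mm 5.57 deg
0.35 14.3 -14.0 8.5 0.0005 0.0005 -0.0972; 0.35 15.6 -12.5 8.5 0.0005 0.0005 -0.0972; 0.35 16.8 -10.9 8.5 0.0005 0.0005 -0.0972; 0.35 17.7 -9.3 8.5 0.0005 0.0005 -0.0972; 0.35 18.5 -7.5 8.5 0.0005 0.0005 -0.0972; 0.35 19.2 -5.6 8.5 0.0005 0.0005 -0.0972; 0.35 19.6 -3.8 8.5 0.0005 0.0005 -0.0972; 0.35 19.9 -1.8 8.5 0.0005 0.0005 -0.0972
[-0.44813643  0.15893594 -0.02107372]
```

Emit:
servo_tool(
  deltas="0.5 14.3 -14 8.5 0 0 -0.0972; 0.5 15.6 -12.5 8.5 0 0 -0.0972; 0.5 16.8 -11 8.5 0 0 -0.0972; 0.5 17.7 -9.3 8.5 0 0 -0.0972; 0.5 18.5 -7.5 8.5 0 0 -0.0972; 0.5 19 -5.6 8.5 0 0 -0.0972; 0.5 19.6 -4 8.5 0 0 -0.0972; 0.5 20 -2 8.5 0 0 -0.0972",
)

```text
time_s: 13.93
position: [0.449, 0.2615, 0.2474]
tool_rot: [[-0.971, 0.241, 0.003], [0.241, 0.971, 0.001], [-0.003, 0.001, -1.0]]
ft_force: [0.4, 0.2, 0.3]
grip_width: 0.0428
gripper_force: 0.0
```

Emit:
servo_tool(
  deltas="0.5 0 0 20 0 0 0; 0.5 0 0 25 0 0 0; 0.5 0 0 25 0 0 0; 0.5 0 0 25 0 0 0; 0.5 0 0 20 0 0 0; 0.5 0 0 10 0 0 0; 0.5 0 0 0 0 0 0; 0.5 0 0 0 0 0 0",
)

```text
time_s: 14.6
position: [0.4504, 0.2615, 0.1224]
tool_rot: [[-0.969, 0.245, 0.002], [0.245, 0.969, 0.0], [-0.002, 0.001, -1.0]]
ft_force: [0.2, -0.6, 0.7]
grip_width: 0.0429
gripper_force: 0.0
```

```bash
python3 - <<'E'
from plan import *
np.set_printoptions(precision=4,suppress=True)
P={n:env.get_image(n) for n in("scene","top")}
s=env.observe();print(s["q"],np.array(s["position"]))
for n,p in P.items():
    C,_=cloud(p,0,640,0,400);m=(np.hypot(C[:,0]-.452,C[:,1]-.262)<.03)&(C[:,2]>.08)&(C[:,2]<.108);print(n,m.sum(),C[m].mean(0) if m.any() else 0)
cv2.imwrite("pics/p.png",np.vstack([cv2.resize(P["scene"]["img"][110:310,340:500],None,fx=2,fy=2)[:330],cv2.resize(P["top"]["img"][130:260,160:320],None,fx=2,fy=2)])[:,:,::-1])
E
```

```text
[ 17.1102  25.0655  88.792   -0.0245  65.9144 -58.6792] [0.4507 0.2616 0.123 ]
scene 66 [0.4552 0.2627 0.0932]
top 0 0
```

View pics/p.png

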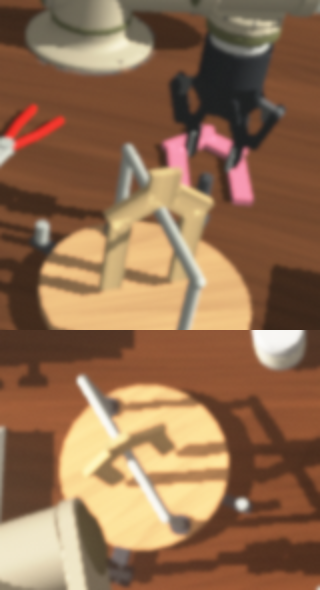

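The crop shows the fingers open above the peg, at about (205,180) in the scene part, and the arch hanging straight on the bar. I'll lower around the peg and turn slowly.

Emit:
servo_tool(
  deltas="0.5 0 0 15 0 0 0; 0.5 0 0 20 0 0 0; 0.5 0 0 17 0 0 0; 0.5 0 0 8 0 0 0; 0.45 0 0 0 0 0 0; 0.4 0 0 0 0 0 0; 0.35 0 0 0 0 0 0; 0.35 0 0 0 0 0 0",
)

```text
time_s: 15.37
position: [0.4507, 0.2615, 0.0628]
tool_rot: [[-0.969, 0.245, 0.004], [0.245, 0.969, 0.001], [-0.003, 0.002, -1.0]]
ft_force: [0.8, -0.6, 0.0]
grip_width: 0.0299
gripper_force: 0.0
```

Emit:
servo_tool(
  deltas="0.35 0 -1 0 0 0 -0.006; 0.35 0 -1 0 0 0 -0.006; 0.35 0 -1 0 0 0 -0.006; 0.35 0 -1 0 0 0 -0.006; 0.35 0 -1 0 0 0 -0.006; 0.35 0 -1 0 0 0 -0.006; 0.35 0 -1 0 0 0 -0.006; 0.35 0 -1 0 0 0 -0.006",
)

```text
time_s: 16.03
position: [0.4484, 0.2536, 0.0617]
tool_rot: [[-0.98, 0.198, 0.002], [0.198, 0.98, 0.0], [-0.002, 0.001, -1.0]]
ft_force: [0.9, 1.6, 0.2]
grip_width: 0.0297
gripper_force: 0.8
```

Emit:
servo_tool(
  deltas="0.35 0 -1.5 0 0 0 -0.0095; 0.35 0 -2 0 0 0 -0.0125; 0.35 0 -2.5 0 0 0 -0.0157; 0.35 0 -3 0 0 0 -0.019; 0.35 0 -3.5 0 0 0 -0.022; 0.35 -0.05 -4 0 0 0 -0.025; 0.35 -0.05 -4 0 0 0 -0.025; 0.35 -0.05 -4 0 0 0 -0.025",
)

```text
time_s: 16.7
position: [0.4453, 0.2289, 0.0617]
tool_rot: [[-0.999, 0.044, 0.002], [0.044, 0.999, 0.0], [-0.002, 0.0, -1.0]]
ft_force: [1.1, 2.4, 0.1]
grip_width: 0.0298
gripper_force: 0.9
```

```bash
cat > st.py <<'E'
from plan import *
s=env.observe();p=np.array(s["position"])[:2]-[.604,.223];R=np.array(s["tool_rot"])
print(s["time_s"],"r",np.hypot(*p),"ang",np.degrees(np.arctan2(p[1],p[0]))%360,"y+90",np.degrees(np.arctan2(R[1,1],R[0,1]))+90,s["ft_force"])
C,_=cloud(env.get_image("scene"),0,640,0,400);near=np.hypot(C[:,0]-.604,C[:,1]-.223)
B=C[(near<.11)&(near>.03)&(abs(C[:,2]-.164)<.005)];c=B.mean(0);d=np.linalg.svd(B-c)[2][0];print("bar yaw",np.degrees(np.arctan2(d[1],d[0]))%180)
E
python3 st.py
```

```text
16.7 r 0.15877794995854327 ang 177.86568481534295 y+90 177.47641128740173 [1.09776499 2.4325582  0.11512527]
bar yaw 41.02495316903188
```

Emit:
servo_tool(
  deltas="0.35 -0.05 -4 0 0 0 -0.025; 0.35 -0.05 -4 0 0 0 -0.025; 0.35 -0.05 -4 0 0 0 -0.025; 0.35 -0.05 -4 0 0 0 -0.025; 0.35 -0.05 -4 0 0 0 -0.025; 0.35 -0.05 -4 0 0 0 -0.025; 0.35 -0.05 -4 0 0 0 -0.025; 0.35 -0.05 -4 0 0 0 -0.025",
)

```text
time_s: 17.42
position: [0.447, 0.1972, 0.0617]
tool_rot: [[-0.988, -0.154, 0.002], [-0.154, 0.988, 0.0], [-0.002, 0.0, -1.0]]
ft_force: [1.0, 1.6, -0.6]
grip_width: 0.0298
gripper_force: 0.9
```

Emit:
servo_tool(
  deltas="0.35 -0.05 -4 0 0 0 -0.025; 0.35 -0.05 -4 0 0 0 -0.025; 0.35 -0.05 -4 0 0 0 -0.025; 0.35 -0.05 -4 0 0 0 -0.025; 0.35 -0.05 -4 0 0 0 -0.025; 0.35 -0.05 -4 0 0 0 -0.025; 0.35 -0.05 -4 0 0 0 -0.025; 0.35 -0.05 -4 0 0 0 -0.025",
)

```text
time_s: 18.08
position: [0.4549, 0.1663, 0.0617]
tool_rot: [[-0.938, -0.348, 0.001], [-0.348, 0.938, 0.0], [-0.001, -0.0, -1.0]]
ft_force: [0.0, 1.6, -0.2]
grip_width: 0.0301
gripper_force: 0.9
```

Emit:
servo_tool(
  deltas="0.35 -0.05 -4 0 0 0 -0.025; 0.35 -0.05 -4 0 0 0 -0.025; 0.35 -0.05 -4 0 0 0 -0.025; 0.35 -0.05 -4 0 0 0 -0.025; 0.35 -0.05 -4 0 0 0 -0.025; 0.35 -0.05 -4 0 0 0 -0.025; 0.35 -0.05 -4 0 0 0 -0.025; 0.35 -0.05 -4 0 0 0 -0.025",
)

```text
time_s: 18.75
position: [0.4688, 0.1376, 0.0617]
tool_rot: [[-0.85, -0.527, 0.001], [-0.527, 0.85, 0.0], [-0.001, -0.0, -1.0]]
ft_force: [-0.5, 2.0, -0.6]
grip_width: 0.0301
gripper_force: 0.9
```

Emit:
servo_tool(
  deltas="0.35 -0.05 -4 0 0 0 -0.025; 0.35 -0.05 -4 0 0 0 -0.025; 0.35 -0.05 -4 0 0 0 -0.025; 0.35 -0.05 -4 0 0 0 -0.025; 0.35 -0.05 -4 0 0 0 -0.025; 0.35 -0.05 -4 0 0 0 -0.025; 0.35 -0.05 -4 0 0 0 -0.025; 0.35 -0.05 -4 0 0 0 -0.025",
)

```text
time_s: 19.42
position: [0.488, 0.1123, 0.0616]
tool_rot: [[-0.728, -0.685, 0.001], [-0.685, 0.728, 0.0], [-0.001, -0.0, -1.0]]
ft_force: [-0.5, 2.2, -0.4]
grip_width: 0.0297
gripper_force: 0.9
```

```bash
python3 st.py
```

```text
19.4167 r 0.16032047452992462 ang 223.6750649604386 y+90 223.2648486281441 [-0.45597796  2.16010951 -0.39481671]
bar yaw 86.19096168578119
```

Emit:
servo_tool(
  deltas="0.35 -0.05 -4 0 0 0 -0.025; 0.35 -0.05 -4 0 0 0 -0.025; 0.35 -0.05 -4 0 0 0 -0.025; 0.35 -0.05 -4 0 0 0 -0.025; 0.35 -0.05 -4 0 0 0 -0.025; 0.35 -0.05 -4 0 0 0 -0.025; 0.35 -0.05 -3 0 0 0 -0.019; 0.35 0 -2 0 0 0 -0.0125",
)

```text
time_s: 20.13
position: [0.5096, 0.0929, 0.0616]
tool_rot: [[-0.593, -0.805, 0.0], [-0.805, 0.593, -0.0], [-0.0, -0.0, -1.0]]
ft_force: [-1.8, 0.3, 1.0]
grip_width: 0.0298
gripper_force: 0.9
```

Emit:
servo_tool(
  deltas="0.35 0 -2 0 0 0 -0.0125; 0.35 0 -2 0 0 0 -0.0125; 0.35 0 -2 0 0 0 -0.0125; 0.35 0 -2 0 0 0 -0.0125; 0.35 0 -1.5 0 0 0 -0.01; 0.35 0 -1.5 0 0 0 -0.01; 0.35 0 -1.5 0 0 0 -0.01; 0.35 0 -1.5 0 0 0 -0.01",
)

```text
time_s: 20.8
position: [0.5217, 0.0852, 0.0617]
tool_rot: [[-0.518, -0.855, 0.001], [-0.855, 0.518, 0.0], [-0.001, -0.001, -1.0]]
ft_force: [-2.1, -0.4, -1.4]
grip_width: 0.03
gripper_force: 0.9
```

```bash
python3 st.py
```

```text
20.8 r 0.1604708144706742 ang 239.14387730761388 y+90 238.80236812229722 [-2.09275225 -0.4485989  -1.39857708]
bar yaw 101.21272735749993
```

Not at the stop yet, so I'll keep going gently until the force rises.

Emit:
servo_tool(
  deltas="0.35 0 -1.5 0 0 0 -0.01; 0.35 0 -1.5 0 0 0 -0.01; 0.35 0 -1 0 0 0 -0.006; 0.35 0 -1 0 0 0 -0.006; 0.35 0 -1 0 0 0 -0.006; 0.35 0 -1 0 0 0 -0.006; 0.35 0 0 0 0 0 0",
)

```text
time_s: 21.43
position: [0.5279, 0.0817, 0.0618]
tool_rot: [[-0.48, -0.877, 0.002], [-0.877, 0.48, 0.0], [-0.001, -0.002, -1.0]]
ft_force: [-0.9, -0.1, -0.9]
grip_width: 0.0298
gripper_force: 0.4
```

Emit:
servo_tool(
  deltas="0.35 0 -1 0 0 0 -0.006; 0.35 0 -1 0 0 0 -0.006; 0.35 0 -1 0 0 0 -0.006; 0.35 0 0 0 0 0 0",
)

```text
time_s: 21.77
position: [0.5299, 0.0806, 0.0617]
tool_rot: [[-0.464, -0.886, 0.0], [-0.886, 0.464, 0.001], [-0.001, -0.0, -1.0]]
ft_force: [-3.5, 2.2, 0.9]
grip_width: 0.0301
gripper_force: 2.2
```

```bash
python3 st.py
```

```text
21.7667 r 0.1605070361651953 ang 242.516657678693 y+90 242.33057340040898 [-3.49717029  2.18127303  0.86898432]
bar yaw 104.524275545745
```

Emit:
servo_tool(
  deltas="0.35 0 -1 0 0 0 -0.006; 0.35 0 -1 0 0 0 -0.006; 0.35 0 0 0 0 0 0",
)

```text
time_s: 22.07
position: [0.53, 0.0807, 0.0616]
tool_rot: [[-0.454, -0.891, -0.003], [-0.891, 0.454, 0.002], [-0.001, 0.004, -1.0]]
ft_force: [-10.9, 8.6, 6.3]
grip_width: 0.0303
gripper_force: 6.4
```

Emit:
servo_tool(
  deltas="0.35 0 -1 0 0 0 0; 0.35 0 -1 0 0 0 0; 0.35 0 0 0 0 0 0",
)

```text
time_s: 22.32
position: [0.5301, 0.0806, 0.0615]
tool_rot: [[-0.454, -0.891, -0.007], [-0.891, 0.454, 0.004], [0.0, 0.008, -1.0]]
ft_force: [-17.3, 12.2, 10.8]
grip_width: 0.0301
gripper_force: 10.4
```

```bash
python3 st.py
```

```text
22.3167 r 0.16041878596481648 ang 242.5514293458138 y+90 243.01567347952314 [-17.26782694  12.1971184   10.8335321 ]
bar yaw 104.4704468710951
```

The position is stuck while the force climbs, so it is home at the stop. I'll back off, centre around the peg, and lift away.

Emit:
servo_tool(
  deltas="0.35 0 1 0 0 0 0; 0.35 0 1 0 0 0 0; 0.35 0 1 0 0 0 0; 0.35 0 1 0 0 0 0; 0.35 0 1 0 0 0 0; 0.35 0 1 0 0 0 0; 0.35 0 1 0 0 0 0; 0.35 0 0 0 0 0 0",
)

```text
time_s: 23.03
position: [0.5279, 0.0815, 0.0619]
tool_rot: [[-0.454, -0.891, 0.002], [-0.891, 0.454, -0.0], [-0.001, -0.002, -1.0]]
ft_force: [-0.2, -0.4, 0.2]
grip_width: 0.0297
gripper_force: 0.0
```

```bash
python3 st.py
```

```text
23.0333 r 0.16067496681429225 ang 241.71157320050247 y+90 242.98135235981115 [-0.2439308  -0.37065294  0.24335571]
bar yaw 104.53910354920308
```

Emit:
servo_tool(
  deltas="0.35 0 1.5 0 0 0 0; 0.4 0 1.5 0 0 0 0; 0.4 0 0 -5 0 0 0; 0.4 0 0 -12 0 0 0; 0.4 0 0 -20 0 0 0; 0.4 0 0 -25 0 0 0; 0.4 0 0 -30 0 0 0; 0.4 0 0 -30 0 0 0",
)

```text
time_s: 23.75
position: [0.5244, 0.083, 0.1853]
tool_rot: [[-0.454, -0.891, 0.001], [-0.891, 0.454, 0.0], [-0.001, -0.001, -1.0]]
ft_force: [0.4, 0.5, 0.6]
grip_width: 0.0342
gripper_force: 0.0
```

Emit:
servo_tool(
  deltas="0.4 0 0 -30 0 0 0; 0.4 0 0 -30 0 0 0; 0.4 0 0 -30 0 0 0; 0.4 25 0 0 0 0 0; 0.4 30 0 0 0 0 0; 0.4 30 0 0 0 0 0; 0.4 20 0 0 0 0 0; 0.4 0 0 0 0 0 0",
)

```text
time_s: 24.42
position: [0.4792, 0.0029, 0.2741]
tool_rot: [[-0.473, -0.881, -0.001], [-0.881, 0.473, -0.011], [0.01, -0.005, -1.0]]
ft_force: [0.5, 0.5, 0.1]
grip_width: 0.0344
gripper_force: 0.0
```

```bash
python3 - <<'E'
from plan import *
np.set_printoptions(precision=3,suppress=True)
P={n:env.get_image(n) for n in("scene","top")}
s=env.observe();print(s["time_s"],s["ft_force"],s["qvel"])
a=np.radians(104.5);d=np.array([np.cos(a),np.sin(a),0]);pe=np.array([-d[1],d[0],0]);o=[.604,.223,0]
C,_=cloud(P["scene"],0,640,0,400);A=C[(np.hypot(*(C-o)[:,:2].T)<.11)&(abs((C-o)@d)<.04)]
for z0 in np.arange(.04,.22,.02):
    q=A[(A[:,2]>=z0)&(A[:,2]<z0+.02)]
    if len(q)>3:
        w=np.sort((q-o)@pe);g=np.split(w,np.where(np.diff(w)>.008)[0]+1);print("%.2f"%z0,[(round(1e3*k[0]),round(1e3*k[-1])) for k in g],"along",np.round(1e3*np.percentile((q-o)@d,[5,50,95])))
for t in("tin","brush_jar","sanding_block","panel"):print(t,[np.round(b["bbox"]) for b in env.spot_in(t,P["scene"])[:1]])
cv2.imwrite("pics/e.png",np.hstack([P["scene"]["img"][110:310,180:500],P["top"]["img"][110:310,160:480]])[:,:,::-1])
E
```

```text
24.5167 [-0.003  0.142 -0.58 ] [ 0.94   0.828 -0.49   0.024 -0.082  0.088]
0.04 [(-59, -34), (26, 52)] along [-6. -3.  3.]
0.06 [(-59, -33), (25, 50)] along [-6. -4.  3.]
0.08 [(-59, -30), (26, 52)] along [-6. -3.  3.]
0.10 [(-59, -32), (25, 37)] along [-6. -3.  3.]
0.12 [(-59, -30), (25, 29), (45, 52)] along [-6. -3.  3.]
0.14 [(-62, -30), (-10, -4), (18, 52)] along [-28.  -6.  26.]
0.16 [(-65, 53)] along [-34.  -5.  34.]
0.18 [(-43, 24)] along [-6. -3.  3.]
0.20 [(-21, 15)] along [-6. -2.  3.]
tin [array([300., 287.,  38.,  49.])]
brush_jar [array([221., 220.,  38.,  68.])]
sanding_block []
panel [array([217., 158.,  46.,  65.])]
```

View pics/e.png

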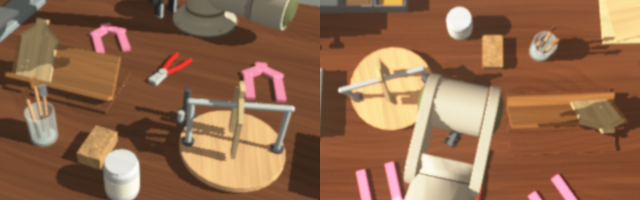

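The picture shows the arch hanging straight on the bar at (238,120), the stand turned so the peg is at the stop pin (185,110), the arm clear, and the panel, jar, block and tin in place. I'll hand it in.

```bash
python3 -c "
from rig import env
print(env.close_job())"
```

```text
the job is handed in; nothing more can be done
None
```

I hung the doorway front on the bar and released it, turned the stand until it stopped dead against its stop, and handed the job in at about 24.5 s; the last picture showed the piece straight and nothing else visibly moved, but the hand-in returned no verdict.

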